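Open the paste jar in the bench nest and hold its lid

ROBOT

A 6-joint arm with a two-finger parallel gripper is mounted at the origin on the work surface; the furniture and walls round the work are solid. World frame = base frame: x ahead of the robot, y to its left, z up, the work surface at z = 0. Lengths are in m, angles in degrees, forces in N, time in s.
With the tool pointing down it reaches from about 0.25 to 0.85 m from the base axis. Payload 12.5 kg.
Tool frame: the origin (TCP) lies on the centre line of the jaws, within the pads' length; the fingertips stand 19 mm ahead of it and the grasp point (between the pads) is the TCP; z points along the fingers, y is the line along which they close (so a half turn about z gives the same grasp; the last joint's range is limited). The gripper opens to 93 mm and grips with 3 to 60 N. Pads are 15 mm wide; open, the fingers measure 128 mm over their backs; the gripper's body (75 mm by 188 mm) begins 65 mm behind the grasp point.
Start: joints at [58.637, 20.094, 94.641, -0, 65.266, -4.847], TCP at [0.246, 0.492, 0.238] pointing down, gripper open.
Joint ranges: [-157.81, 157.81], [-45, 120.19], [0.68, 151.7], [-89.99, 269.99], [4.06, 180], [-164.3, 164.3]. Speed limits (degrees/s): [127.2, 127.2, 159.86, 180, 180, 180].

INTERFACE

Orientations are given as [roll, pitch, yaw] about the fixed x, y, z axes, in that order (R = Rz(yaw) Ry(pitch) Rx(roll)).
In Python, from plant import bot, vision gives the robot as it stands.
- The arm moves only by the shell command python3 -m inch 'ROWS' [OPENING] [FORCE]. ROWS is JSON, a list of rows, each a list of 2 entries, a list of its own where there are three numbers: the shift along the tool's x, y, z in cm, then the turn, a rotation vector about the tool's x, y, z in degrees. In form: [[[x, y, z], [wx, wy, wz]], ...]. A call has 1 to 12 rows; each row shifts and turns the commanded pose from where the row before left it, along the tool's axes as they then stand; what a row does not reach is not made up. A row lasts 1/10 s, in which the tool goes at most 50 mm and 8.59 degrees, less where a joint would pass 70% of its speed; a pose out of reach is approached as far as the arm can. A call is refused whole if a number of a shift passes 5 or a number of a turn 8.59, either way. A call with a gripper value outside its range is refused whole. OPENING is the closure, from 0 (fully open) to 1 (shut), set as the call begins (- or left out, the last holds). The fingers move at their own pace and stop on an object; FORCE is the grip in N (left out, the last holds). Time passes only in rows, so rows that do not move let the fingers close. It gives the time, the measured TCP pose, the force, the opening and the grip force at its end, in the units of the state.
- bot.observe(): the state, without advancing time (a new reading comes with each control period).
- vision.grab_frame(name): name is "side" or "top"; returns a dict with "color" (384x512x3 uint8, red, green, blue), "camera_matrix" (3x3 intrinsics, pixels), "position" and "orientation" of the camera in the world. Camera axes: x right, y down, z forward; pixel columns grow to the right and rows downward; lengths in m; the calibration is good to about 2 mm. A picture is of the moment at which its call begins. There is no depth.
- bot.close_job(): hands the job in; it is judged then, once.
The state is a dict: "time": time; "joints": joint angles; "joint_vel": joint speeds; "tau": joint torques, N m; "tcp_pos": TCP position; "ee_rot": TCP orientation; "wrist_force": force on the tool from outside, world axes, zero at the start; "ft_torque": the same for the moment, N m; "gripper_width": finger opening in m; "grip_force": force on a finger pad.
Only numpy, scipy, OpenCV 4.12 (cv2) and the standard library are available. Lean on these libraries where they do the work, as an engineer would, in place of code of your own. Each camera call takes 0.05 s, during which the arm holds its last target. There are 200 camera calls.

TASK

Open the paste jar ready for gluing up: stand the closed six-sided jar fully home in the six-sided well of the bench nest, which keeps it from turning, then unscrew its tight lid anticlockwise, stop turning when the lugs come free (about a fifth of a turn) and raise the lid straight up off the jar. The program ends while still holding the lid, level and still, just above the open mouth (a finger's breadth or two clear of it), so that drips fall back in; the jar stays home and upright in the nest. Leave the wax tin, the bone folder and the glue brush where they lie.

Things in the scene. Friction and masses are not known exactly. Their poses are not given: they have to be found in the camera images.
- jar: Six-sided amber glass jar, 64 mm across flats (73 over corners), closed by its lid, upright. Flat sides to 54 mm height, then a shoulder, then a round neck 44 mm across. Origin: centre of its underside; z up; x points square out of one flat side (it looks the same every 60 degrees). About 0.3 kg. Standing unbraced it only spins along with its lid.
- jar_mouth (a point): Centre of the jar's mouth at the rim, 84 mm above its underside; axes as the jar. Mouth 38 mm wide. Three short thread ribs on the neck below hold the lid's lugs. Screwed home, the lid's x lies 2 degrees clockwise to 6 anticlockwise of the jar's x.
- lid: Round bare-metal twist-off lid on the jar, 61 mm across (62 at its lower bead), 18 mm high. Origin: centre of its lower edge, 69 mm above the jar's underside when screwed home; z up, x to one of three inward lugs. 5 mm of neck shows below it. Closed, it cannot be pulled off; the jar may be lifted by it.
- lid_top (a point): Centre of the lid's top, 18 mm above its lower edge. It turns anticlockwise from above: 0.3 to 0.5 N m at first (12 N sprung liner), then less. 50 degrees from the jar's x the lugs leave the ribs and the lid rises 2 mm; from 55 to 90 degrees (middle 72) it lifts straight off; near 95 it meets the next ribs' stops.
- jar_nest: Wooden nest screwed to the bench: plywood foot 176 x 72 x 10 mm with a six-sided beech collar, 93 mm across flats, its top 38 mm above the bench. Origin: centre of the foot's underside, on the well's axis; z up; x along the foot, square out of one flat of the well, so the jar fits when their x axes differ by a multiple of 60 degrees.
- well_floor (a point): Centre of the nest's well floor, 10 mm above the bench: here the home jar's underside centre comes. Well 67 mm across flats (jar 64: 1.5 mm each side, 4 degrees of turning play), 28 mm deep; its lead-in widens from 67 mm, 6 mm below the collar's top, to 77 mm at the top.
- wax_tin: Bystander: round tin with a green lid, 79 mm across, 39 mm high. Origin: centre of its underside.
- bone_folder: Bystander: flat pale bone folder, 46 x 148 x 9 mm, lying. Origin: centre of its underside.
- glue_brush: Bystander: flat glue brush with wooden handle, 72 x 187 x 11 mm, lying between the jar and the nest. Origin: centre of its underside.
Not all that is in view belongs to the job. Leave any blue look-alike of the lid alone.

How it is judged (in metres and radians):
On the way, in this order (a step that is already met when the one before it is completed fails the run):
1. the closed jar stands home in the nest's well (horizontal distance between jar and jar_nest below 0.006 m and z of jar in the frame of jar_nest below 0.0135 m and angle between jar's own z axis and vertical below 0.06 rad and z of lid in the frame of jar below 0.074 m and angle between the x axis of lid and the x axis of jar, either way round below 0.5 rad), for 0.2 s.
2. the lid is turned until its lugs stand clear of the ribs, with the jar home in the nest (horizontal distance between jar and jar_nest below 0.006 m and z of jar in the frame of jar_nest below 0.0135 m and angle between jar's own z axis and vertical below 0.06 rad and angle between the x axis of lid and the x axis of jar, either way round above 0.82 rad), for 0.1 s.
At the end, for the whole second after the job is handed in: Lid held by the fingers (over 1 N), touching no jar, still, tilt under 0.15 rad, lower edge 3 to 46 mm above the rim, centre within 15 mm of the jar's axis, turned 46 to 130 degrees from home; jar in the well: within 6 mm of its axis, under 3.5 mm off its floor, tilt under 0.06 rad (horizontal distance between jar and jar_nest below 0.006 m and z of jar in the frame of jar_nest below 0.0135 m and angle between jar's own z axis and vertical below 0.06 rad and z of lid in the frame of jar between 0.087 and 0.13 m and horizontal distance between lid and jar below 0.015 m and angle between lid's own z axis and vertical below 0.15 rad and angle between the x axis of lid and the x axis of jar, either way round above 0.8 rad and linear speed of lid below 0.02 m/s and contact force between lid and jar below 0.05 N and contact force between the fingers and lid above 1 N); the arm keeps its last pose, push and grip.
It fails at once if the jar is tipped over (angle between jar's own z axis and vertical above 0.6 rad).
It fails at once if the lid comes off while the jar is not home in the nest (z of lid in the frame of jar above 0.08 m and z of jar in the frame of jar_nest above 0.02 m).
It fails at once if the wax tin, bone folder or glue brush is shifted by more than 25 mm (distance of any of wax_tin, bone_folder, glue_brush from where it was at the start of the episode above 0.025 m).
It also fails if it takes over 51 s, if anything falls off the work surface, if the arm or the gripper's body presses on something with over 40 N, if the wrist force passes 120 N, or if a joint passes its speed limit or range.

## Working session

There is one attempt and no reset: what is moved stays moved. The work goes in short steps, Python scripts to look and compute and a shell command to move; the robot and the scene stay as the last step left them, time stands still between calls to the robot, and variables do not carry over. Pictures are saved under pics/ and viewed, at most 10 in all, crops included, and the job is handed in when it is done.

```bash
mkdir -p pics; ls
python3 - <<'E'
from plant import bot, vision
import cv2,numpy as np,pickle
s=bot.observe(); print(s)
F={}
for n in("side","top"):
    f=vision.grab_frame(n);F[n]=f
    print(n,f["camera_matrix"],f["position"],f["orientation"])
    cv2.imwrite(f"pics/{n}0.png",cv2.cvtColor(f["color"],cv2.COLOR_RGB2BGR))
pickle.dump(F,open("f0.pkl","wb"))
E
```

```text
pics
{'time': 0.0, 'joints': array([ 5.86356703e+01,  2.01229761e+01,  9.46784726e+01,  1.40310248e-03,
        6.52657297e+01, -4.84894710e+00]), 'joint_vel': array([ 0.0783785 ,  0.08823286,  0.07387091, -0.01929662,  0.03176653,
        0.00480702]), 'tau': array([ 3.19409637e-04, -4.97334409e+01, -2.85254556e+01,  6.99635083e-02,
        2.58173759e-02, -1.08113325e-04]), 'tcp_pos': array([0.24535235, 0.49186694, 0.23710433]), 'ee_rot': array([-1.79933170e+02, -6.94765185e-03,  1.53484026e+02]), 'wrist_force': array([ 2.56784233e-04, -8.85926966e-01, -3.75898315e-01]), 'ft_torque': array([ 0.02117   , -0.01396536,  0.01031362]), 'grip_force': 0.0, 'gripper_width': 0.09329075760858384}
side [[492.94853941   0.         257.28785461]
 [  0.         492.94853941 184.90602667]
 [  0.           0.           1.        ]] [ 0.47912363 -0.53280989  1.1229615 ] [-150.7959909     0.72330655    0.50692621]
top [[349.02959958   0.         249.76633257]
 [  0.         349.02959958 187.57324051]
 [  0.           0.           1.        ]] [0.37672847 0.07643026 0.96117522] [-174.64135545   -2.0153755   -89.14415328]
```

View pics/top0.png

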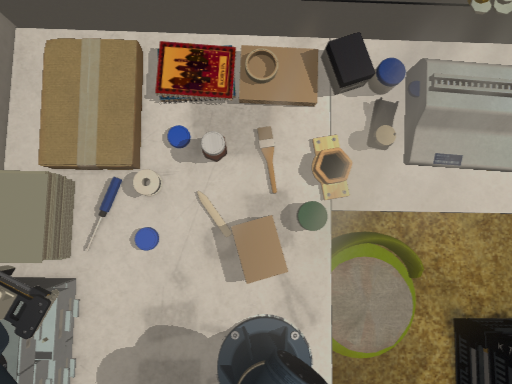

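View pics/side0.png

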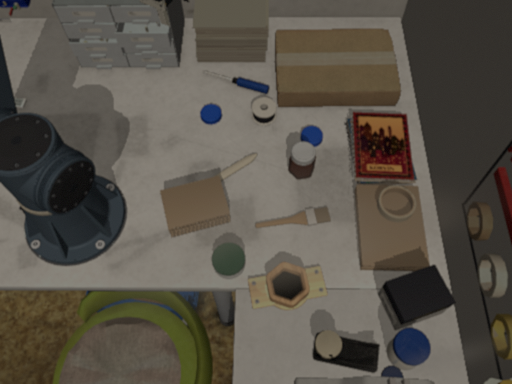

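The top picture shows these candidates:
- Silver lid on an amber jar at (214,146) in top and (302,155) in side.
- Blue lids at (179,136) and (147,238), plus blue things at top right.
- White ring at (146,183), which is a tape roll.

Only the silver one sits on an amber six-sided jar, so it fits the description. The nest is at (332,167), the brush at (267,160), the tin at (312,215) and the folder at (212,210). I'll confirm with an enlarged crop.

Run:
```python
import pickle,cv2,numpy as np
F=pickle.load(open("f0.pkl","rb"))
def c(n,x,y,w,h,k):
    return cv2.resize(F[n]["color"][y:y+h,x:x+w,::-1],None,fx=k,fy=k,interpolation=cv2.INTER_CUBIC)
a=np.hstack([c("top",160,120,80,60,5),c("side",262,120,80,60,5)])
b=np.hstack([c("top",292,132,80,60,5),c("side",248,255,80,60,5)])
cv2.imwrite("pics/crop1.png",np.vstack([a,b]))
```

```text
(no output)
```

View pics/crop1.png

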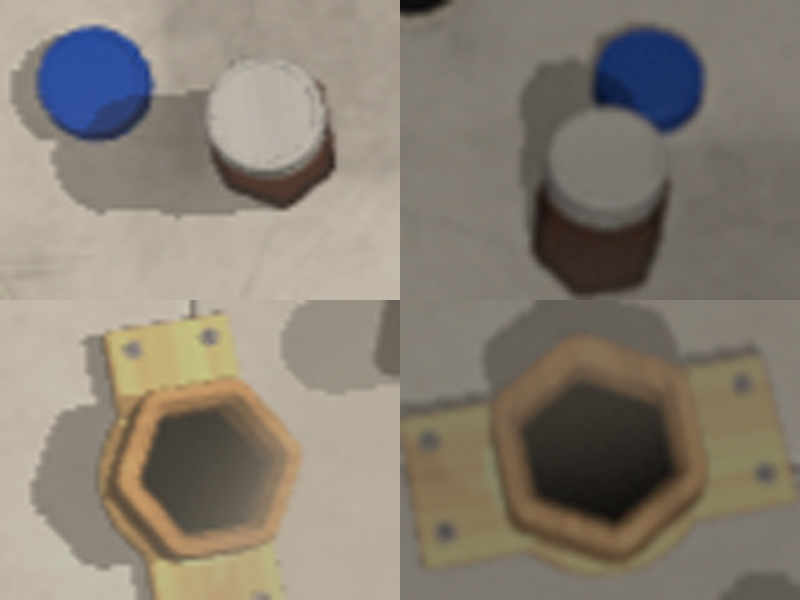

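The crop confirms it: a silver lid on an amber hexagonal jar (top 213,143; side 304,152), with the blue disc beside it as a separate decoy. Plan: grip the jar across two flats, which squares it to the jaws, then place it in the nest, then grip the lid and turn it. Now measuring.

```bash
cat > h.py <<'E'
import numpy as np,cv2
from scipy.spatial.transform import Rotation as R
def ray(f,uv):
    d=np.linalg.inv(f["camera_matrix"])@np.r_[uv,1.]
    return np.array(f["position"]),R.from_euler("xyz",f["orientation"],degrees=True).as_matrix()@d
def onz(f,uv,z):
    o,d=ray(f,uv);return o+d*(z-o[2])/d[2]
def tri(fs,uvs):
    A=0;b=0
    for f,uv in zip(fs,uvs):
        o,d=ray(f,uv);d=d/np.linalg.norm(d);P=np.eye(3)-np.outer(d,d);A=A+P;b=b+P@o
    return np.linalg.solve(A,b)
def poly(f,box,lo,hi,eps,k=6):
    x,y,w,h=box
    im=cv2.resize(f["color"][y:y+h,x:x+w],None,fx=k,fy=k,interpolation=cv2.INTER_CUBIC)
    m=cv2.inRange(cv2.cvtColor(im,cv2.COLOR_RGB2HSV),lo,hi)
    c=max(cv2.findContours(m,cv2.RETR_EXTERNAL,cv2.CHAIN_APPROX_NONE)[0],key=cv2.contourArea)
    conv=lambda p:(p.reshape(-1,2)+.5)/k-.5+[x,y]
    return conv(cv2.approxPolyDP(cv2.convexHull(c),eps*k,True)),conv(c),m
E
python3 - <<'E'
import pickle;from h import *
np.set_printoptions(precision=4,suppress=True)
F=pickle.load(open("f0.pkl","rb"));T,S=F["top"],F["side"]
for n,u in(("top",[(213,143),(219,158),(333,166),(318,143),(307,165),(348,166),(345,140)]),("side",[(304,152),(302,171),(330,287),(350,287)])):
    im=cv2.cvtColor(F[n]["color"],cv2.COLOR_RGB2HSV)
    print(n,[im[v,x].tolist() for x,v in u])
print("lid",tri([T,S],[(213.4,142.8),(303.6,151.6)]))
for f,b in((T,(195,125,42,45)),(S,(282,130,46,55))):
    p,c,m=poly(f,b,(0,80,20),(25,255,140),1.2)
    q=np.array([onz(f,u,0)[:2] for u in p]);print("jar hull px/z0/edge ang");e=np.roll(q,-1,0)-q
    print(np.c_[p,q,np.degrees(np.arctan2(e[:,1],e[:,0])),np.hypot(*e.T)])
E
```

```text
top [[19, 23, 181], [10, 80, 67], [20, 47, 82], [21, 53, 159], [17, 35, 137], [16, 81, 151], [19, 33, 184]]
side [[21, 21, 121], [8, 94, 54], [19, 27, 132], [19, 27, 132]]
lid [0.5739 0.1415 0.0862]
jar hull px/z0/edge ang
[[ 225.75    147.0833    0.5797    0.1127 -177.1677    0.0165]
 [ 225.9167  152.9167    0.5632    0.1119  132.863     0.0297]
 [ 217.9167  159.9167    0.543     0.1337   74.3698    0.0324]
 [ 206.75    156.5833    0.5517    0.1648   39.6035    0.018 ]
 [ 202.75    151.5833    0.5656    0.1763  -77.4627    0.0651]]
jar hull px/z0/edge ang
[[ 289.5833  158.4167    0.5455    0.1765   -9.506     0.0635]
 [ 313.0833  161.75      0.6081    0.166  -105.3605    0.0418]
 [ 309.5833  174.75      0.597     0.1257 -153.7212    0.015 ]
 [ 304.5833  176.9167    0.5836    0.1191 -179.9129    0.0219]
 [ 296.25    176.9167    0.5617    0.1191  131.3089    0.0272]
 [ 289.25    170.25      0.5438    0.1395   87.3137    0.0371]]
```

Run:
```python
import pickle;from h import *
np.set_printoptions(precision=4,suppress=True)
F=pickle.load(open("f0.pkl","rb"));T,S=F["top"],F["side"]
t=lambda p,o,s:(np.array(p,float)-o+.5)/5-.5+s
st=t([(132,350),(208,337)],(0,300),(292,132)); ss=t([(428,440),(446,532),(742,384),(766,473)],(400,300),(248,255))
qs=np.array([onz(S,u,.01) for u in ss]);print("screws side",qs,"mean",qs.mean(0));qt=np.array([onz(T,u,.01) for u in st]);print("top",qt)
d=qs[2:].mean(0)-qs[:2].mean(0);print("foot yaw",np.degrees(np.arctan2(d[1],d[0])))
print("tri screws",tri([T,S],[st[0],ss[2]]),tri([T,S],[st[1],ss[3]]),tri([T,S],[st[1],ss[2]]),tri([T,S],[st[0],ss[3]]))
def hx(f,u):
    q=np.array([onz(f,x,.038)[:2] for x in u]);e=np.roll(q,-1,0)-q
    print(q,"mean",q.mean(0),"len",np.hypot(*e.T),"ang60",np.degrees(np.arctan2(e[:,1],e[:,0]))%60)
ct=t([(150,388),(255,378),(300,460),(255,545),(172,558),(118,480)],(0,300),(292,132))
cs=t([(585,335),(688,382),(706,488),(610,552),(508,498),(492,400)],(400,300),(248,255))
hx(T,ct);hx(S,cs);print("tri centre",tri([T,S],[ct.mean(0),cs.mean(0)]))
for n,f,b in(("T",T,(300,135,55,70)),("S",S,(245,258,85,55))):
  for nm,lo,hi in(("wood",(12,75,110),(28,255,255)),("dark",(0,0,0),(179,255,95))):
    p,c,m=poly(f,b,lo,hi,1.5);print(n,nm,p.round(1).tolist(),len(c))
```

```text
screws side [[ 0.4524 -0.1715  0.01  ]
 [ 0.4611 -0.2148  0.01  ]
 [ 0.5997 -0.1436  0.01  ]
 [ 0.6087 -0.1864  0.01  ]] mean [ 0.5305 -0.1791  0.01  ]
top [[ 0.5989 -0.1444  0.01  ]
 [ 0.6073 -0.1873  0.01  ]]
foot yaw 10.793741109601612
tri screws [ 0.5991 -0.1441  0.011 ] [ 0.6078 -0.1869  0.0109] [ 0.5914 -0.168   0.0791] [ 0.6174 -0.1624 -0.0676]
[[ 0.5717 -0.1477]
 [ 0.5785 -0.2051]
 [ 0.534  -0.2292]
 [ 0.4872 -0.2042]
 [ 0.4794 -0.1591]
 [ 0.521  -0.1301]] mean [ 0.5286 -0.1792] len [0.0578 0.0506 0.053  0.0457 0.0508 0.0536] ang60 [36.7335 28.4615 31.8127 39.9142 34.8909 40.8594]
[[ 0.5252 -0.13  ]
 [ 0.572  -0.1525]
 [ 0.5782 -0.2022]
 [ 0.5344 -0.2314]
 [ 0.4893 -0.2072]
 [ 0.4821 -0.1615]] mean [ 0.5302 -0.1808] len [0.052  0.05   0.0526 0.0512 0.0462 0.0534] ang60 [34.2971 37.0715 33.7338 31.8284 38.9405 36.1871]
tri centre [ 0.5298 -0.1802  0.034 ]
T wood [[336.8, 134.6], [351.6, 161.8], [348.6, 194.8], [324.9, 199.2], [311.6, 169.9], [312.2, 139.1]] 1146
T dark [[335.4, 153.2], [341.8, 162.8], [334.9, 176.6], [328.9, 177.8], [320.6, 168.8], [320.4, 165.4], [324.4, 155.1]] 382
S wood [[319.4, 267.4], [325.9, 294.4], [292.1, 308.8], [252.2, 306.6], [248.2, 278.8], [282.8, 261.6]] 1733
S dark [[281.9, 270.2], [300.2, 274.1], [304.6, 287.8], [290.8, 300.2], [273.1, 292.8], [271.2, 279.2]] 553
```

Run:
```python
import pickle;from h import *
F=pickle.load(open("f0.pkl","rb"));ims=[]
def rect(f,c,z,n=390,s=3000):
    Rm=R.from_euler("xyz",f["orientation"],degrees=True).as_matrix()
    xs=c[0]+(np.arange(n)-n/2)/s; ys=c[1]-(np.arange(n)-n/2)/s
    X,Y=np.meshgrid(xs,ys);P=np.stack([X,Y,np.full_like(X,z)],-1)-f["position"]
    q=P@Rm@f["camera_matrix"].T
    return cv2.remap(f["color"][:,:,::-1].copy(),(q[...,0]/q[...,2]).astype("f4"),(q[...,1]/q[...,2]).astype("f4"),cv2.INTER_CUBIC)
out=np.hstack([rect(F["top"],(.53,-.18),.038),rect(F["side"],(.53,-.18),.038)])
cv2.imwrite("pics/rect.png",cv2.convertScaleAbs(out,alpha=1.3))
```

```text
(no output)
```

View pics/rect.png

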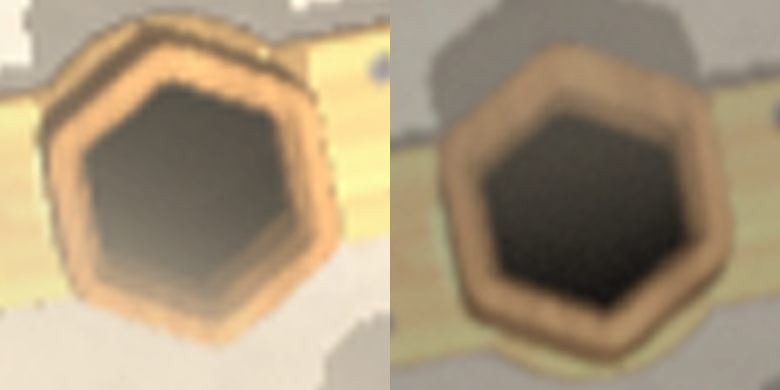

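Rectified at collar height, both views show the hexagon centred near panel pixels (193,193) and (197,194). That puts the nest at about (0.530, -0.1795) with a yaw of about 11°, agreeing with the foot screws. The jar is at (0.574, 0.1415), with flat normals near 43° mod 60. Moving over the jar.

```bash
cat > d.py <<'E'
import sys,numpy as np
from plant import bot
from scipy.spatial.transform import Rotation as R
np.set_printoptions(precision=3,suppress=True)
s=bot.observe();M=R.from_euler("xyz",s["ee_rot"],degrees=True)
x,y,z,a=map(float,sys.argv[1:5])
G=R.from_euler("xyz",[180,0,a+90],degrees=True) # a = direction of tool y
rv=(M.inv()*G).as_rotvec(degrees=True)
print("t",s["time"],"tcp",s["tcp_pos"],"rot",s["ee_rot"],"q6",s["joints"][5])
print("shift cm (present tool)",M.inv().apply(np.array([x,y,z])-s["tcp_pos"])*100,"turn",rv,"shift cm (turned)",G.inv().apply(np.array([x,y,z])-s["tcp_pos"])*100)
print("F",s["wrist_force"],"T",s["ft_torque"],"w",s["gripper_width"],"g",s["grip_force"])
E
python3 -m inch '[[[0,0,0],[0,0,7]],[[0,0,0],[0,0,7]],[[0,0,0],[0,0,6.5]],[[-4,0,0],[0,0,0]],[[-4,0,0],[0,0,0]],[[-4,0,0],[0,0,0]],[[-4,0,0],[0,0,0]],[[-4,0,0],[0,0,0]],[[-4,0,0],[0,0,0]],[[-4,0,0],[0,0,0]],[[-4,0,0],[0,0,0]]]' 0
python3 d.py .574 .1415 .2 43
```

```text
time: 1.2
tcp_pos: [0.4645, 0.2566, 0.2375]
ee_rot: [-180.0, -0.0, 133.0]
wrist_force: [0.6, 0.7, 0.2]
gripper_width: 0.0929
grip_force: 0.0
t 1.2 tcp [0.465 0.257 0.237] rot [-179.981   -0.009  132.981] q6 -19.092120148914947
shift cm (present tool) [-15.886   0.164   3.746] turn [-0.019 -0.009 -0.019] shift cm (turned) [-15.886   0.157   3.748]
F [0.613 0.653 0.217] T [ 0.033 -0.04   0.006] w 0.09294657878941197 g 0.0
```

```bash
python3 -m inch '[[[-4,0,0],[0,0,0]],[[-4,0,0],[0,0,0]],[[-4,0.16,0],[0,0,0]],[[-3.9,0,0],[0,0,0]],[[0,0,4],[0,0,0]],[[0,0,4],[0,0,0]],[[0,0,3],[0,0,0]],[[0,0,0],[0,0,0]],[[0,0,0],[0,0,0]]]'
python3 d.py .574 .1415 .052 43;  python3 - <<'E'
from plant import vision
import cv2,numpy as np
o=[]
for n,(x,y,w,h) in(("top",(150,90,130,110)),("side",(240,90,130,110))):
    f=vision.grab_frame(n);o.append(cv2.resize(f["color"][y:y+h,x:x+w,::-1],None,fx=3,fy=3,interpolation=cv2.INTER_CUBIC))
cv2.imwrite("pics/pre.png",np.hstack(o))
E
```

```text
time: 2.1
tcp_pos: [0.5735, 0.1429, 0.1282]
ee_rot: [-180.0, -0.0, 133.0]
wrist_force: [-0.2, -0.0, -0.2]
gripper_width: 0.0929
grip_force: 0.0
t 2.1 tcp [0.573 0.143 0.128] rot [-179.989   -0.01   132.987] q6 -33.509460067313135
shift cm (present tool) [-0.141 -0.054  7.622] turn [-0.011 -0.01  -0.013] shift cm (turned) [-0.14  -0.056  7.622]
F [-0.245 -0.041 -0.229] T [-0.009  0.038 -0.042] w 0.09293674405298318 g 0.0
```

View pics/pre.png

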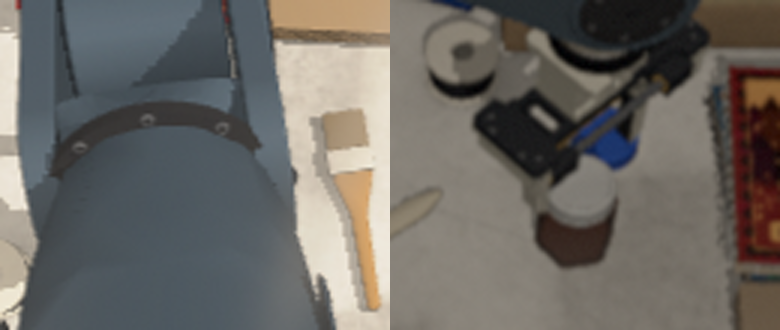

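The arm hides the jar in the top view. In the side view the jaws stand squarely over the jar (lid at 582,195), with the fingers to either side of it. Lower and grip.

```bash
python3 -m inch '[[[-0.14,-0.05,2],[0,0,0]],[[0,0,2],[0,0,0]],[[0,0,2],[0,0,0]],[[0,0,1],[0,0,0]],[[0,0,0.6],[0,0,0]],[[0,0,0],[0,0,0]],[[0,0,0],[0,0,0]]]'
python3 d.py .574 .1415 .052 43
python3 -m inch '[[[0,0,0],[0,0,0]],[[0,0,0],[0,0,0]],[[0,0,0],[0,0,0]],[[0,0,0],[0,0,0]],[[0,0,0],[0,0,0]],[[0,0,0],[0,0,0]],[[0,0,0],[0,0,0]],[[0,0,0],[0,0,0]]]' 1 25
python3 d.py .574 .1415 .052 43
```

```text
time: 2.9
tcp_pos: [0.5744, 0.1416, 0.0526]
ee_rot: [179.9, 0.0, 133.0]
wrist_force: [0.2, -0.3, 0.8]
gripper_width: 0.0931
grip_force: 0.0
t 2.9 tcp [0.574 0.142 0.053] rot [179.935   0.043 132.986] q6 -33.646944688038516
shift cm (present tool) [ 0.021 -0.036  0.062] turn [ 0.065  0.043 -0.014] shift cm (turned) [ 0.021 -0.036  0.063]
F [ 0.216 -0.326  0.801] T [0.003 0.021 0.038] w 0.09310935143569801 g 0.0
time: 3.7
tcp_pos: [0.5741, 0.1416, 0.0518]
ee_rot: [180.0, 0.0, 133.0]
wrist_force: [1.0, 1.4, 3.4]
gripper_width: 0.0637
grip_force: 24.8
t 3.7 tcp [0.574 0.142 0.052] rot [179.972   0.014 132.988] q6 -33.649941932366296
shift cm (present tool) [-0.001 -0.01  -0.016] turn [ 0.028  0.014 -0.012] shift cm (turned) [-0.001 -0.01  -0.016]
F [0.988 1.447 3.437] T [ 0.212 -0.104  0.015] w 0.06374258417582303 g 24.8475980758667
```

Width is 63.7 mm, so the jar is held square on its flats. Lift and take a look.

```bash
python3 -m inch '[[[0,0,-1],[0,0,0]],[[0,0,-3],[0,0,0]],[[0,0,-4],[0,0,0]],[[0,0,-3],[0,0,0]],[[0,0,0],[0,0,8]],[[0,0,0],[0,0,8]],[[0,0,0],[0,0,8]],[[0,0,0],[0,0,8]],[[0,0,0],[0,0,0]],[[0,0,0],[0,0,0]]]' 1 40
python3 d.py .530 -.1795 .162 11
```

```text
time: 4.7
tcp_pos: [0.5735, 0.1413, 0.1616]
ee_rot: [-180.0, 0.0, 101.2]
wrist_force: [-0.4, 0.6, -3.0]
gripper_width: 0.064
grip_force: 39.8
t 4.7 tcp [0.574 0.141 0.162] rot [-179.957    0.005  101.217] q6 -1.8833061264326951
shift cm (present tool) [-30.622 -10.512  -0.026] turn [-0.043  0.006  0.217] shift cm (turned) [-30.661 -10.396  -0.037]
F [-0.422  0.622 -3.024] T [-0.072  0.069  0.035] w 0.06399776476258909 g 39.785751700401306
```

```bash
python3 -m inch '[[[-1.5,-0.5,0],[0,0,0.2]],[[-3,-1,0],[0,0,0]],[[-3,-1,0],[0,0,0]],[[-3,-1,0],[0,0,0]],[[-3,-1,0],[0,0,0]],[[-3,-1,0],[0,0,0]],[[-3,-1,0],[0,0,0]],[[-3,-1,0],[0,0,0]],[[-3,-1,0],[0,0,0]],[[-3,-1,0],[0,0,0]],[[-1.5,-0.6,0],[0,0,0]],[[-0.6,-0.3,0],[0,0,0]]]'
python3 -m inch '[[[0,0,1],[0,0,0]],[[0,0,2],[0,0,0]],[[0,0,2],[0,0,0]],[[0,0,0],[0,0,0]],[[0,0,0],[0,0,0]]]'
python3 d.py .530 -.1795 .062 11;  python3 - <<'E'
from plant import vision
import cv2,numpy as np,pickle
o=[];F={}
for n,(x,y,w,h) in(("top",(270,110,130,100)),("side",(225,210,130,100))):
    f=F[n]=vision.grab_frame(n);o.append(cv2.resize(f["color"][y:y+h,x:x+w,::-1],None,fx=3,fy=3,interpolation=cv2.INTER_CUBIC))
pickle.dump(F,open("f1.pkl","wb"))
cv2.imwrite("pics/nest1.png",np.hstack(o))
E
```

```text
time: 5.9
tcp_pos: [0.5283, -0.1802, 0.1616]
ee_rot: [-180.0, -0.0, 100.8]
wrist_force: [-0.2, 1.2, -2.8]
gripper_width: 0.0638
grip_force: 39.8
time: 6.4
tcp_pos: [0.529, -0.1777, 0.1115]
ee_rot: [-180.0, -0.0, 100.9]
wrist_force: [-0.1, 0.2, -2.3]
gripper_width: 0.0639
grip_force: 39.8
t 6.4 tcp [ 0.529 -0.178  0.112] rot [-179.962   -0.035  100.855] q6 -34.211993428866876
shift cm (present tool) [-0.197  0.063  4.951] turn [-0.038 -0.035 -0.144] shift cm (turned) [-0.194  0.059  4.951]
F [-0.087  0.232 -2.326] T [-0.081  0.05  -0.035] w 0.0638982495007612 g 39.785547852516174
```

View pics/nest1.png

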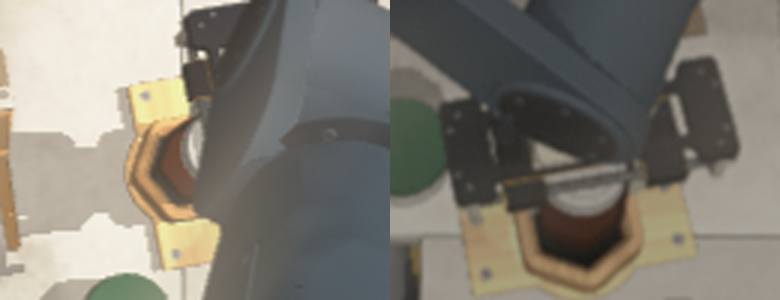

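Both views show the jar hanging over the well, with its lid at side (585,190) and the well opening at (580,250). The bystanders are clear. Lower in stages, watching the force.

```bash
python3 -m inch '[[[-0.19,0.06,0.5],[0,0,-0.1]],[[0,0,0.8],[0,0,0]],[[0,0,0.6],[0,0,0]],[[0,0,0.4],[0,0,0]],[[0,0,0.3],[0,0,0]],[[0,0,0.3],[0,0,0]],[[0,0,0],[0,0,0]]]'
python3 d.py .530 -.1795 .062 11
```

```text
time: 7.2
tcp_pos: [0.5299, -0.1803, 0.0823]
ee_rot: [-180.0, -0.0, 100.9]
wrist_force: [-0.0, 0.1, -3.2]
gripper_width: 0.0637
grip_force: 39.8
t 7.2 tcp [ 0.53  -0.18   0.082] rot [-179.985   -0.009  100.883] q6 -34.44181731555939
shift cm (present tool) [0.079 0.029 2.03 ] turn [-0.015 -0.009 -0.117] shift cm (turned) [0.08  0.029 2.03 ]
F [-0.02   0.121 -3.208] T [-0.043  0.023  0.004] w 0.06367503907409407 g 39.784287214279175
```

No contact forces, and it is already past the lead-in. Continue.

```bash
python3 -m inch '[[[0,0,0.4],[0,0,0]],[[0,0,0.4],[0,0,0]],[[0,0,0.4],[0,0,0]],[[0,0,0.3],[0,0,0]],[[0,0,0.2],[0,0,0]],[[0,0,0.1],[0,0,0]],[[0,0,0],[0,0,0]],[[0,0,0],[0,0,0]]]'
python3 d.py .530 -.1795 .062 11
```

```text
time: 8.0
tcp_pos: [0.53, -0.1804, 0.0647]
ee_rot: [180.0, -0.0, 100.9]
wrist_force: [-0.1, 0.1, -3.1]
gripper_width: 0.0638
grip_force: 39.8
t 8.0 tcp [ 0.53  -0.18   0.065] rot [179.999  -0.    100.882] q6 -34.442367174951535
shift cm (present tool) [0.083 0.02  0.269] turn [ 0.001 -0.    -0.118] shift cm (turned) [0.083 0.02  0.269]
F [-0.058  0.08  -3.11 ] T [-0.078  0.1    0.012] w 0.0637678704206989 g 39.78512763977051
```

```bash
python3 -m inch '[[[0,0,0.1],[0,0,0]],[[0,0,0.1],[0,0,0]],[[0,0,0.1],[0,0,0]],[[0,0,0],[0,0,0]],[[0,0,0],[0,0,0]]]'
python3 d.py .530 -.1795 .062 11
```

```text
time: 8.5
tcp_pos: [0.53, -0.1804, 0.0619]
ee_rot: [180.0, 0.0, 100.9]
wrist_force: [-1.6, 1.7, 3.2]
gripper_width: 0.064
grip_force: 39.8
t 8.5 tcp [ 0.53  -0.18   0.062] rot [179.997   0.002 100.885] q6 -34.44450542160904
shift cm (present tool) [ 0.084  0.021 -0.015] turn [ 0.003  0.002 -0.115] shift cm (turned) [ 0.084  0.021 -0.015]
F [-1.599  1.662  3.159] T [0.081 0.365 0.025] w 0.06399119491491585 g 39.78795647621155
```

Force went from -3.1 to +3.2 N exactly 10 mm above the table-grip height (0.0619 against 0.0518), so the jar is on the well floor. Release, then rise to lid height.

```bash
python3 -m inch '[[[0,0,0],[0,0,0]],[[0,0,0],[0,0,0]],[[0,0,0],[0,0,0]],[[0,0,0],[0,0,0]],[[0,0,0],[0,0,0]]]' 0
python3 -m inch '[[[0,0,-0.5],[0,0,0]],[[0,0,-1],[0,0,0]],[[0,0,-1],[0,0,0]],[[0.08,0.02,-0.9],[0,0,0]],[[0,0,0],[0,0,0]],[[0,0,0],[0,0,0]],[[0,0,0],[0,0,0]]]'
python3 d.py .530 -.1795 .096 11
python3 - <<'E'
from plant import vision
import cv2,numpy as np,pickle
f=vision.grab_frame("side");x,y,w,h=225,210,130,100
cv2.imwrite("pics/nest2.png",cv2.resize(f["color"][y:y+h,x:x+w,::-1],None,fx=5,fy=5,interpolation=cv2.INTER_CUBIC))
pickle.dump(f,open("f2.pkl","wb"))
E
```

```text
time: 9.0
tcp_pos: [0.53, -0.1804, 0.0616]
ee_rot: [180.0, 0.0, 100.9]
wrist_force: [0.9, -0.7, 0.1]
gripper_width: 0.0925
grip_force: 0.0
time: 9.7
tcp_pos: [0.5298, -0.1795, 0.0954]
ee_rot: [-180.0, -0.0, 100.9]
wrist_force: [-0.3, 0.4, -0.3]
gripper_width: 0.0933
grip_force: 0.0
t 9.7 tcp [ 0.53  -0.179  0.095] rot [-179.98    -0.014  100.885] q6 -34.36454189223731
shift cm (present tool) [-0.008  0.017 -0.061] turn [-0.02  -0.014 -0.115] shift cm (turned) [-0.008  0.017 -0.061]
F [-0.299  0.352 -0.258] T [-0.059  0.095 -0.006] w 0.09325207748720883 g 0.0
```

View pics/nest2.png

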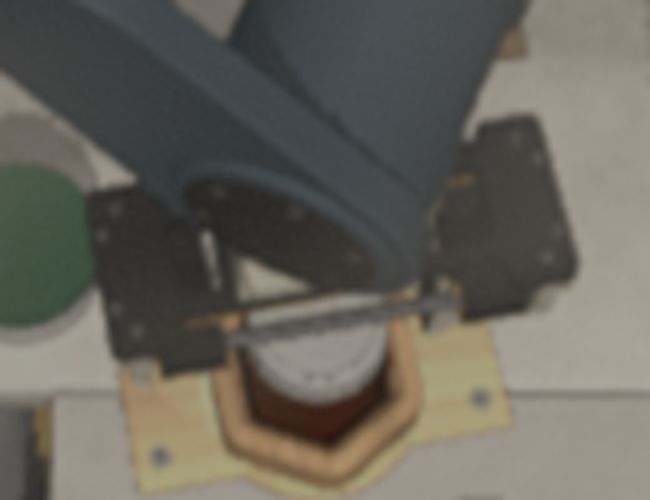

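The jar stands in the well (lid at crop 316,350, hex body seated in the collar), with the fingers either side of the lid. Grip the lid.

```bash
python3 -m inch '[[[0,0,0],[0,0,0]],[[0,0,0],[0,0,0]],[[0,0,0],[0,0,0]],[[0,0,0],[0,0,0]],[[0,0,0],[0,0,0]],[[0,0,0],[0,0,0]],[[0,0,0],[0,0,0]],[[0,0,0],[0,0,0]]]' 1 55
python3 d.py .530 -.1795 .096 11
python3 -m inch '[[[0,0,0],[0,0,-4]],[[0,0,0],[0,0,-4]],[[0,0,0],[0,0,-4]],[[0,0,0],[0,0,0]]]'
python3 d.py .530 -.1795 .096 23
```

```text
time: 10.55
tcp_pos: [0.5299, -0.1795, 0.0956]
ee_rot: [-180.0, -0.0, 100.9]
wrist_force: [-0.8, 0.4, -0.3]
gripper_width: 0.0603
grip_force: 55.0
t 10.55 tcp [ 0.53  -0.18   0.096] rot [-179.99    -0.002  100.885] q6 -34.36442495911326
shift cm (present tool) [ 0.002  0.01  -0.041] turn [-0.01  -0.002 -0.115] shift cm (turned) [ 0.002  0.01  -0.041]
F [-0.781  0.409 -0.347] T [-0.051  0.201  0.057] w 0.0603453568266338 g 54.99986250652
time: 10.95
tcp_pos: [0.5303, -0.1797, 0.0958]
ee_rot: [180.0, 0.0, 112.9]
wrist_force: [0.6, -0.8, -0.8]
gripper_width: 0.0599
grip_force: 55.0
t 10.95 tcp [ 0.53  -0.18   0.096] rot [179.964   0.039 112.928] q6 -46.41371646591875
shift cm (present tool) [ 0.033 -0.018 -0.021] turn [ 0.036  0.039 -0.072] shift cm (turned) [ 0.033 -0.018 -0.021]
F [ 0.641 -0.797 -0.824] T [-0.333 -0.124  0.038] w 0.05990331306643879 g 54.99889711732976
```

```bash
for i in 1; do :; done
python3 -m inch '[[[0,0,0],[0,0,-4]],[[0,0,0],[0,0,-4]]]' >/dev/null
python3 d.py .530 -.1795 .096 31
python3 -m inch '[[[0,0,0],[0,0,-4]],[[0,0,0],[0,0,-4]]]'>/dev/null
python3 d.py .530 -.1795 .096 39;  python3 - <<'E'
from plant import vision
import cv2,numpy as np,pickle
f=vision.grab_frame("side");x,y,w,h=225,210,130,100
cv2.imwrite("pics/nest3.png",cv2.resize(f["color"][y:y+h,x:x+w,::-1],None,fx=5,fy=5,interpolation=cv2.INTER_CUBIC))
E
```

```text
t 11.15 tcp [ 0.53  -0.18   0.096] rot [179.971   0.026 120.881] q6 -54.37250515959016
shift cm (present tool) [ 0.023 -0.013 -0.02 ] turn [ 0.029  0.026 -0.119] shift cm (turned) [ 0.024 -0.013 -0.02 ]
F [ 0.695 -0.486  0.815] T [-0.094 -0.001 -0.282] w 0.06016743132047684 g 54.99958782020258
t 11.35 tcp [ 0.53  -0.18   0.096] rot [179.973   0.031 128.894] q6 -62.38173140300528
shift cm (present tool) [ 0.023 -0.015 -0.004] turn [ 0.027  0.031 -0.106] shift cm (turned) [ 0.024 -0.015 -0.004]
F [-0.28  -0.155  4.406] T [ 0.022  0.061 -0.163] w 0.060348890170911634 g 55.000342306739185
```

View pics/nest3.png

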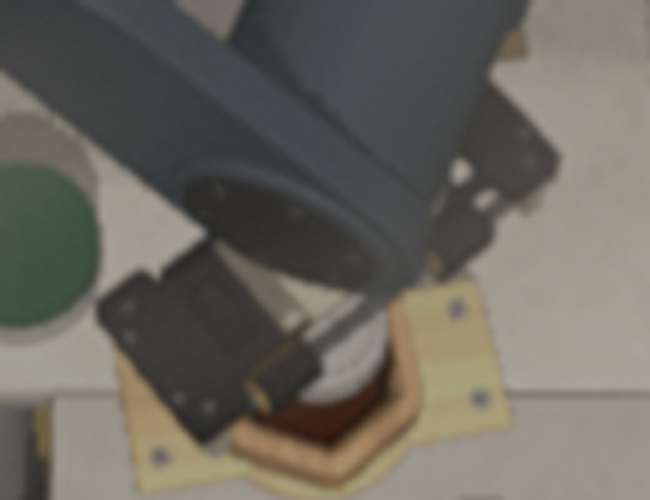

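The jar hasn't moved in the well and the lid is turning under about 0.2–0.3 N m, with the jaws rotated 28°. Continue about 40°.

```bash
python3 -m inch '[[[0,0,0],[0,0,-4]],[[0,0,0],[0,0,-4]],[[0,0,0],[0,0,-4]],[[0,0,0],[0,0,-4]]]' >/dev/null
python3 d.py .530 -.1795 .096 55
python3 -m inch '[[[0,0,0],[0,0,-4]],[[0,0,0],[0,0,-4]],[[0,0,0],[0,0,-4]]]'>/dev/null
python3 d.py .530 -.1795 .096 67
python3 -m inch '[[[0,0,0],[0,0,-4]],[[0,0,0],[0,0,-4]]]'>/dev/null
python3 d.py .530 -.1795 .096 75
```

```text
t 11.8 tcp [ 0.531 -0.18   0.097] rot [179.975   0.102 144.856] q6 -78.33463421594854
shift cm (present tool) [ 0.067 -0.018  0.053] turn [ 0.025  0.102 -0.144] shift cm (turned) [ 0.067 -0.017  0.053]
F [-0.407  0.277  8.62 ] T [ 0.066  0.026 -0.092] w 0.05995808460669123 g 55.00238248554524
t 12.1 tcp [ 0.531 -0.18   0.097] rot [179.998   0.121 156.854] q6 -90.33463179398682
shift cm (present tool) [0.08  0.    0.059] turn [ 0.002  0.121 -0.146] shift cm (turned) [0.08  0.    0.059]
F [-0.698  0.916  8.022] T [ 0.039  0.011 -0.094] w 0.06035964393276718 g 55.00236982363276
t 12.3 tcp [ 0.531 -0.18   0.097] rot [-179.987    0.119  164.852] q6 -98.33530049592976
shift cm (present tool) [0.079 0.012 0.057] turn [-0.013  0.119 -0.148] shift cm (turned) [0.079 0.012 0.057]
F [0.486 0.058 8.104] T [ 0.063 -0.026 -0.149] w 0.060490807091097956 g 55.00240423134528
```

```bash
python3 -m inch '[[[0,0,0],[0,0,-4]],[[0,0,0],[0,0,-4]],[[0,0,0],[0,0,0]],[[0,0,0],[0,0,0]]]' >/dev/null
python3 d.py .530 -.1795 .096 83
python3 -m inch '[[[0,0,-0.15],[0,0,0]],[[0,0,-0.15],[0,0,0]],[[0,0,0],[0,0,0]],[[0,0,0],[0,0,0]]]'>/dev/null
python3 d.py .530 -.1795 .096 83
```

```text
t 12.7 tcp [ 0.531 -0.18   0.097] rot [-179.964    0.12   172.718] q6 -106.19172970708756
shift cm (present tool) [0.078 0.021 0.061] turn [-0.036  0.119 -0.282] shift cm (turned) [0.078 0.021 0.061]
F [ 0.049 -0.09   8.174] T [0.075 0.013 0.136] w 0.06056386505796881 g 55.003016990376636
t 13.1 tcp [ 0.53  -0.179  0.098] rot [179.993  -0.026 172.848] q6 -106.32512147620962
shift cm (present tool) [-0.018 -0.004  0.244] turn [ 0.007 -0.026 -0.152] shift cm (turned) [-0.018 -0.004  0.244]
F [ 0.31   0.197 -1.221] T [ 0.028 -0.007  0.028] w 0.06012768028051552 g 54.9996897066012
```

```bash
python3 -m inch '[[[0,0,-0.2],[0,0,0]],[[0,0,-0.2],[0,0,0]],[[0,0,0],[0,0,0]]]' >/dev/null
python3 d.py .530 -.1795 .126 83
python3 -m inch '[[[0,0,-0.3],[0,0,0]],[[0,0,-0.4],[0,0,0]],[[0,0,-0.5],[0,0,0]],[[0,0,-0.5],[0,0,0]],[[0,0,-0.5],[0,0,0]],[[0,0,-0.4],[0,0,0]],[[0,0,-0.2],[0,0,0]],[[0,0,0],[0,0,0]],[[0,0,0],[0,0,0]],[[0,0,0],[0,0,0]]]'>/dev/null
python3 d.py .530 -.1795 .130 83;  python3 - <<'E'
from plant import vision
import cv2,numpy as np,pickle
o=[]
for n,(x,y,w,h) in(("top",(270,110,130,100)),("side",(225,210,130,100))):
    f=vision.grab_frame(n);o.append(cv2.resize(f["color"][y:y+h,x:x+w,::-1],None,fx=3,fy=3,interpolation=cv2.INTER_CUBIC))
cv2.imwrite("pics/end.png",np.hstack(o))
E
```

```text
t 13.4 tcp [ 0.53  -0.18   0.103] rot [-179.996    0.018  172.875] q6 -106.35623181026725
shift cm (present tool) [ 0.009  0.006 -2.309] turn [-0.004  0.018 -0.125] shift cm (turned) [ 0.01   0.006 -2.309]
F [ 0.213 -0.121 -0.786] T [ 0.001 -0.038 -0.017] w 0.06006183473312492 g 54.99968822055962
t 14.4 tcp [ 0.53  -0.179  0.13 ] rot [179.994  -0.02  172.883] q6 -106.36365501436863
shift cm (present tool) [-0.012  0.001  0.043] turn [ 0.006 -0.02  -0.117] shift cm (turned) [-0.012  0.001  0.043]
F [ 0.357 -0.384 -1.486] T [ 0.035  0.038 -0.012] w 0.059627380377229144 g 54.99980272259563
```

View pics/end.png

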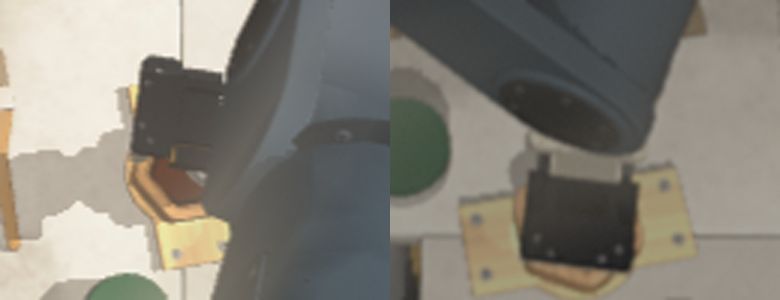

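The top view shows the amber jar still seated in the collar at (175,180). The jaws are 60 mm apart, holding the lid about 19 mm above the rim, and the load is only the lid's weight (about 1 N). Handing in.

```bash
python3 -c "
from plant import bot
print(bot.close_job())"
```

```text
the job is handed in; nothing more can be done
None
```

I handed the job in at about 14.5 s: the jar is home in the nest, and the unscrewed lid (jaws turned about 72°) is held level about 19 mm above the open mouth; no verdict came back.

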